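# Close the slotted vent valve on a pressure manifold

## Task

Take the yellow-handled flat screwdriver out of the tool stand and use it to close the manifold's red vent valve: with the blade resting lightly in the red collar, rotate until it drops into the slot, then turn the valve about a quarter turn clockwise, pressing lightly and never forcing it. Put the screwdriver back upright in its stand hole and let go, leaving the blue valve and everything else as it was.

Things in the scene. Friction and masses are not known exactly. Their poses are not given: they have to be found in the camera images.
- driver: Flat screwdriver, 165 mm long, 120 g, blade down in one of the stand's holes. Square yellow handle 26 x 26 mm, black band near the top; steel shank 12 mm in diameter; blade 12 mm wide, 3 mm thick, 7 mm long. Origin at the middle of the blade's tip, z up to the handle, which spans 80 to 165 mm above the tip; blade's width along x, handle's flats square to x and y.
- crosshead: Cross-head screwdriver of the same size and build with a black handle and a red band, in the other stand hole; bystander, leave it. Origin at its tip, z up.
- stand: Fixed tool stand, base 80 x 180 mm; blue top plate 14 mm thick, upper face 90 mm above the table, two round holes 17 mm in diameter, chamfered, 90 mm apart along y. A screwdriver hangs in a hole, its handle's lower end resting on the plate (tip 10 mm above the table). Origin at the centre of its underside.
- hole_right (a point): Centre of the stand's hole at its -y side, at the level of the top plate's upper face.
- hole_left (a point): Centre of the stand's hole at its +y side, at the level of the top plate's upper face.
- manifold: Fixed aluminium block, 80 mm along x, 300 along y, 50 high, origin at the centre of its underside. A grey round-headed pressure transmitter stands on it at y = -110 mm (foot 70 mm square, head 92 mm in diameter, top 214 mm above the table); the two valves stand on its top at y = +20 and +90 mm, either colour in either place.
- valve_red: Red vent valve. Origin on its axis at the foot of its collar, on the manifold's top, 50 mm above the table; x axis parallel to the manifold's. The fixed red collar is 22 mm high, 34 mm across at the top; its bore, 14.4 mm in diameter, widens over the upper 8 mm into a funnel mouth 25 mm in diameter. Deep in the bore sits the slotted brass stem (point red_head).
- valve_red_mouth (a point): Centre of the red collar's mouth, level with its upper rim, 72 mm above the table.
- valve_blue: Blue vent valve, the same as the red one but blue; must not be turned. Origin on its axis at the foot of its collar.
- red_turn (a joint): Angle of the red valve's stem: 0 to 0.1 at the start (open), growing clockwise seen from above; closed from 1.25 rad on, hard stop at 1.75 rad. It stays where it is left. It does not tell the slot's direction, only how far the stem has been turned.
- blue_turn (a joint): Angle of the blue valve's stem, 0 (open) at the start, growing clockwise.
- weight: Steel test weight, 70 mm in diameter, 50 mm high; bystander, leave it where it is; origin at the centre of its underside
- fitting_a: Brass plug, 24 mm in diameter, 30 mm high; bystander, leave it where it is; origin at the centre of its underside
- fitting_b: Steel and brass adaptor, 26 mm in diameter, 38 mm high; bystander, leave it where it is; origin at the centre of its underside
- cup: Green plastic cup, 72 mm in diameter, 90 mm high; bystander, leave it where it is; origin at the centre of its underside
- dropper: White dropper bottle with a red cap, 36 mm in diameter, 90 mm high; bystander, leave it where it is; origin at the centre of its underside
- tester: Yellow hand-held tester, 140 x 80 x 30 mm, lying flat; bystander, leave it where it is; origin at the centre of its underside
- red_head (a point): Centre of the red stem's unpressed top, 10 mm over the collar's foot. Slot right across it, 6 mm wide, 5 mm deep; direction not measured: at the start up to 0.7 rad either side of the valve's x axis. The stem is sprung: pressed, it sinks at about 1.2 N per mm for 3.5 mm, then is rigid. Turning takes 0.03 N m. Over 30 N from the blade (both its edges summed), pressing or twisting, harms it.
There are look-alikes about, which are no part of the job. What is shaped like the driver but turquoise or white is not meant.

How it is judged:
On the way, in this order (a step that is already met when the one before it is completed fails the run):
1. the flat screwdriver is lifted clear of the stand (height (world z) of driver above 0.1 m), for 0.2 s.
2. the red valve is turned closed (at least 1.25 rad clockwise) with the screwdriver's blade on it (value of joint red_turn above 1.25 rad and contact force between driver and valve_red above 0.2 N), for 0.05 s.
At the end, for the whole second after the job is handed in: The red valve stands at 1.25 rad or more, the blue one below 0.2 rad; the flat screwdriver stands upright (within 0.1 rad) and at rest in a stand hole, blade down, within 8 mm of the hole's axis, its handle down on the stand's top (blade tip below 16 mm) (value of joint red_turn above 1.25 rad and value of joint blue_turn below 0.2 rad and (horizontal distance between driver and hole_right below 0.008 m or horizontal distance between driver and hole_left below 0.008 m) and height (world z) of driver below 0.016 m and angle between driver's own z axis and vertical below 0.1 rad and linear speed of driver below 0.02 m/s); the robot touches nothing.
It fails at once if the screwdriver bears on the red valve with more than 30 N, all contacts summed (pressed or twisted too hard) (contact force between driver and valve_red above 30 N).
It fails at once if the blue valve is turned by more than 0.2 rad (value of joint blue_turn above 0.2 rad).
It fails at once if a bystander (cross-head screwdriver, weight, fittings, cup, dropper bottle, tester) is moved by more than 25 mm (distance of any of crosshead, weight, fitting_a, fitting_b, cup, dropper, tester from where it was at the start of the episode above 0.025 m).
It also fails if it takes over 70 s, if anything falls off the work surface, if the arm or the gripper's body presses on something with over 40 N, if the wrist force passes 120 N, or if a joint passes its speed limit or range.

## Robot

A 6-joint arm with a two-finger parallel gripper is mounted at the origin on the work surface. World frame = base frame: x ahead of the robot, y to its left, z up, the work surface at z = 0. Lengths are in m, angles in rad, forces in N, time in s.
With the tool pointing down it reaches from about 0.3 to 0.775 m from the base axis. Payload 14.6 kg.
Tool frame: the origin (TCP) lies at the very end of the fingers, on their centre line; the grasp point (between the pads) lies arm.tcp_to_grasp behind it (arm.tcp_to_grasp is the distance from the TCP to the grasp point, in m); z points along the fingers, y is the direction in which the jaws open and shut (so a half turn about z gives the same grasp; the last joint's range is limited). The gripper opens to 94 mm and grips with 3 to 60 N. Pads are 16 mm wide; open, the fingers measure 119 mm over their backs; the gripper's body (75 mm by 177 mm) begins 78 mm behind the grasp point.
Start: joints at [1.177, 0.3, 1.521, -0, 1.321, -0.067], TCP at [0.177, 0.521, 0.205] pointing down, gripper open.
Joint ranges: [-3.03, 3.03], [-0.79, 2.21], [0.23, 2.52], [-1.04, 4.18], [0, 3.07], [-2.55, 2.55]. Speed limits (rad/s): [2.22, 2.22, 2.57, 3.14, 3.14, 3.14].

## Interface

Orientations are given as a rotation vector (axis times angle).
In Python, from workcell import sensors, optics, workorder, arm gives the robot as it stands.
- The arm moves only by the tool apply_moves, never from a script. Its argument "steps" is a list of rows, each a list of 7 numbers: the shift along the tool's x, y, z in m, then the turn, a rotation vector about the tool's x, y, z in rad, then the opening, from 0 (shut) to 1 (fully open). A call has 1 to 8 rows; each row shifts and turns the commanded pose from where the row before left it, along the tool's axes as they then stand; what a row does not reach is not made up. A row lasts 1/8 s, in which the tool goes at most 62.5 mm and 10.7 degrees, less where a joint would pass 70% of its speed; a pose out of reach is approached as far as the arm can. A call is refused whole if a number of a shift passes 0.0625 or a number of a turn 0.188, either way. A call with a gripper value outside its range is refused whole. The fingers move at their own pace and stop on an object; "grip_force" is the grip in N (left out, the last holds). Time passes only in rows, so rows that do not move let the fingers close. It gives the time, the measured TCP pose, the force and the opening at its end, in the units of the state.
- sensors.observe(): the state, without advancing time (a new reading comes with each control period).
- optics.camera(name): name is "side" or "top"; returns a dict with "pixels" (480x640x3 uint8, blue, green, red), "range_z" (480x640 float32, m along the optical axis (not along the pixel's ray), 0 where there is no reading), "fx", "fy", "cx", "cy" (pixels), "distortion" ([k1, k2, p1, p2, k3] as OpenCV has them; the pictures are not rectified), "extrinsics" (4x4, takes a point from camera to world coordinates). Camera axes: x right, y down, z forward; pixel columns grow to the right and rows downward; lengths in m; the calibration is good to about 2 mm. A picture is of the moment at which its call begins.
- workorder.job_done(): hands the job in, once; it reports no verdict.
The state is a dict: "time": time; "joint_positions": joint angles; "joint_vel": joint speeds; "joint_torque": joint torques, N m; "ee_pos": TCP position; "ee_rot": TCP orientation; "contact_force": force on the tool from outside, world axes, zero at the start; "moment": the same for the moment, N m; "width": opening from 0.0 (shut) to 1.0 (fully open).
Only numpy, scipy, OpenCV 4.12 (cv2) and the standard library are available. Lean on these libraries where they do the work, as an engineer would, in place of code of your own. Each camera call takes 0.05 s, during which the arm holds its last target. There are 200 camera calls.

## Working session

There is one attempt and no reset: what is moved stays moved. The work goes in short steps, Python scripts to look and compute and a tool call to move; the robot and the scene stay as the last step left them, time stands still between calls to the robot, and variables do not carry over. Pictures are saved under pics/ and viewed, about 8 in all and at most 12, crops included, and the job is handed in when it is done.

Besides the shell and the picture viewer there is one more tool, called after "Call:" in YAML: its name, and indented under it one key for each argument. apply_moves: Moves the arm, as the interface text tells. Its arguments: {"type":"object","properties":{"steps":{"type":"array","items":{"type":"array","items":{"type":"number"}}},"grip_force":{"type":"number"}},"required":["steps"]}

```bash
mkdir -p pics
cat > h.py <<'E'
import numpy as np, cv2
from workcell import sensors, optics, workorder, arm
def cam(n):
    c=optics.camera(n); c['K']=np.array([[c['fx'],0,c['cx']],[0,c['fy'],c['cy']],[0,0,1.]]); c['D']=np.array(c['distortion'],float); c['T']=np.array(c['extrinsics']); return c
def cloud(c):
    h,w=c['range_z'].shape
    v,u=np.mgrid[:h,:w]; p=cv2.undistortPoints(np.stack([u,v],-1).reshape(-1,1,2).astype(float),c['K'],c['D']).reshape(h,w,2)
    z=c['range_z']; P=np.dstack([p[...,0]*z,p[...,1]*z,z])
    return P@c['T'][:3,:3].T+c['T'][:3,3]
def ray_at(c,u,v,z):
    p=cv2.undistortPoints(np.array([[[u,v]]],float),c['K'],c['D'])[0,0]
    d=c['T'][:3,:3]@np.array([p[0],p[1],1]); o=c['T'][:3,3]; return o+d*(z-o[2])/d[2]
def proj(c,P):
    Ti=np.linalg.inv(c['T']); r,_=cv2.Rodrigues(Ti[:3,:3]); return cv2.projectPoints(np.array(P,float).reshape(-1,1,3),r,Ti[:3,3],c['K'],c['D'])[0][:,0]
E
python3 - <<'E'
from h import *
for n in('top','side'):
    c=cam(n); cv2.imwrite(f'pics/{n}0.png',c['pixels']); print(n,c['T'].round(3).tolist(),c['fx'],c['D'])
print(sensors.observe()); print(arm.tcp_to_grasp,[a for a in dir(arm) if a[0]!='_'])
E
```

```text
top [[-0.028, -0.997, 0.075, 0.477], [-1.0, 0.028, -0.003, 0.16], [0.0, -0.075, -0.997, 0.995], [0.0, 0.0, 0.0, 1.0]] 531.8316881473198 [-0.1290616  0.         0.         0.         0.       ]
side [[0.936, -0.245, 0.253, 0.327], [-0.352, -0.663, 0.661, -0.349], [0.006, -0.708, -0.707, 0.68], [0.0, 0.0, 0.0, 1.0]] 436.7410298365232 [-0.00142793  0.          0.          0.          0.        ]
{'time': 0.1, 'joint_positions': array([ 1.17737253e+00,  3.00394690e-01,  1.52147215e+00, -3.32290541e-05,
        1.32066662e+00, -6.65697679e-02]), 'joint_vel': array([ 8.43286858e-04, -2.06962181e-03,  5.29745403e-05, -4.44729718e-04,
       -7.06540070e-04,  1.30667807e-03]), 'joint_torque': array([ 1.13553047e-03, -5.32647622e+01, -3.53288519e+01,  7.10049947e-02,
        2.33635266e-02, -5.05634284e-05]), 'ee_pos': array([0.17650137, 0.52069075, 0.20497432]), 'ee_rot': array([-5.11096099e-01, -3.09955359e+00,  1.45033174e-03]), 'contact_force': array([ 0.58678838, -0.14456575, -0.0345932 ]), 'moment': array([-0.01105421, -0.02177078, -0.05243832]), 'width': 1.002423756137037}
0.0188 ['PlanningError', 'tcp_to_grasp']
```

View pics/top0.png

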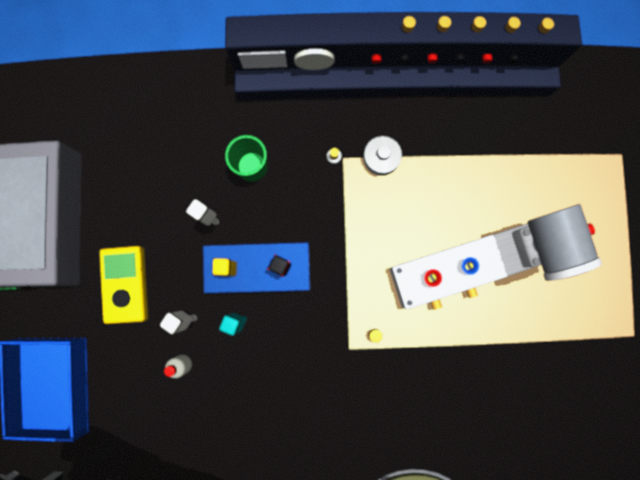

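View pics/side0.png

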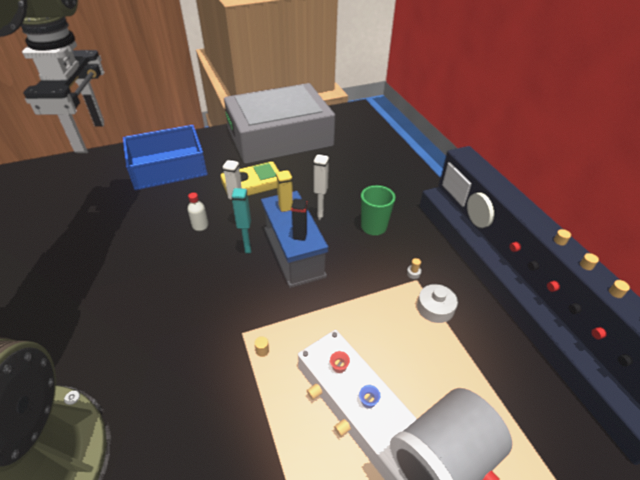

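The top view shows the yellow handle at (222,267), the black crosshead at (280,266), the red valve at (433,278) and the blue valve at (470,266). Look-alikes are white at (200,211) and (174,322), and turquoise at (232,324). The yellow handle in the blue stand is the only one that matches. I'll measure from both views and confirm with a crop.

```bash
cat > m.py <<'E'
from h import *
C={n:cam(n) for n in('top','side')}
def rep(name,P):
    print(name,len(P),'med',np.median(P,0).round(4),'min',P.min(0).round(3),'max',P.max(0).round(3))
def rect(P):
    r=cv2.minAreaRect((P[:,:2]*1000).astype(np.float32)); print('   rect mm',np.round(r[0],1),np.round(r[1],1),'ang',round(r[2],1))
for n,c in C.items():
    X=cloud(c); hsv=cv2.cvtColor(c['pixels'],cv2.COLOR_BGR2HSV); H,S,V=cv2.split(hsv); ok=c['range_z']>0
    x,y,z=X[...,0],X[...,1],X[...,2]
    print('==',n)
    if n=='top':
        a,b=proj(c,[[.5,.33,0]])[0],0
    yel=ok&(H>18)&(H<35)&(S>140)&(V>80)&(z>.1)&(z<.25)&(x>.3)&(x<.6)&(y>.15)&(y<.5); P=X[yel]; rep('yellow',P)
    if len(P): rep('  top',P[P[:,2]>P[:,2].max()-.006]); rect(P[P[:,2]>P[:,2].max()-.006])
    blu=ok&(H>100)&(H<125)&(S>140)&(z>.08)&(z<.1)&(x>.3)&(x<.6)&(y>.1)&(y<.5); P=X[blu]; rep('standtop',P); rect(P)
    blk=ok&(z>.165)&(z<.19)&(x>.35)&(x<.55)&(y>.15)&(y<.32); P=X[blk]
    if len(P): rep('black',P); rect(P)
    red=ok&((H<8)|(H>172))&(S>140)&(z>.06)&(z<.08)&(y<.1)&(y>-.2); P=X[red]; rep('red',P)
    if len(P): 
        print('  ',cv2.minEnclosingCircle((P[:,:2]*1000).astype(np.float32)))
    bl=ok&(H>100)&(H<125)&(S>140)&(z>.06)&(z<.08)&(y<.1)&(y>-.2)&(x<.6); P=X[bl]; rep('blue',P)
    if len(P): print('  ',cv2.minEnclosingCircle((P[:,:2]*1000).astype(np.float32)))
    mt=ok&(z>.045)&(z<.055)&(y<.15)&(y>-.2)&(x>.3)&(x<.6); P=X[mt]; rep('manif top',P); rect(P)
    tall=ok&(z>.12)&(z<.3)&(x>.25)&(x<.7)&(y>.1)&(y<.6)
    nl,lab,st,ce=cv2.connectedComponentsWithStats(tall.astype(np.uint8))
    for i in range(1,nl):
        if st[i,4]>30: P=X[lab==i]; rep(f'tall@{ce[i].round()}',P)
c=C['top']; cv2.imwrite('pics/crop1.png',cv2.resize(np.hstack([c['pixels'][190:350,140:330],c['pixels'][210:370,350:540]]),None,fx=2,fy=2,interpolation=cv2.INTER_CUBIC))
s=C['side']['pixels']; cv2.imwrite('pics/crop2.png',np.hstack([cv2.resize(s[140:290,180:340],(400,375),interpolation=cv2.INTER_CUBIC),cv2.resize(s[330:420,300:396],(400,375),interpolation=cv2.INTER_CUBIC)]))
E
python3 m.py
```

```text
== top
yellow 334 med [0.5112 0.3106 0.1731] min [0.499 0.301 0.11 ] max [0.524 0.327 0.177]
  top 233 med [0.5124 0.3151 0.1742] min [0.499 0.303 0.172] max [0.524 0.327 0.177]
   rect mm [511.2 314.6] [24.4 25. ] ang 89.1
standtop 4124 med [0.5097 0.268  0.0891] min [0.472 0.181 0.081] max [0.552 0.361 0.099]
   rect mm [512.  271.2] [ 80.5 180. ] ang 0.2
black 531 med [0.5097 0.2919 0.1732] min [0.407 0.21  0.165] max [0.528 0.32  0.177]
   rect mm [467.2 263.5] [118.4 110.7] ang 1.9
red 171 med [ 0.4907 -0.0389  0.069 ] min [ 0.473 -0.166  0.061] max [0.881 0.058 0.079]
   ((691.6973266601562, -54.67036056518555), 219.43106079101562)
blue 149 med [ 0.5064 -0.106   0.0687] min [ 0.492 -0.117  0.062] max [ 0.519 -0.088  0.074]
   ((505.8486633300781, -102.86519622802734), 15.07685375213623)
manif top 4884 med [ 0.5025 -0.0858  0.049 ] min [ 0.434 -0.2    0.045] max [0.574 0.032 0.055]
   rect mm [503.  -93.9] [ 79.6 241.4] ang 16.1
tall@[199. 211.] 346 med [0.602  0.3511 0.1625] min [0.588 0.337 0.12 ] max [0.622 0.372 0.167]
tall@[279. 266.] 291 med [0.5107 0.2235 0.1732] min [0.4
[... 828 characters left out ...]
med [ 0.4886 -0.0307  0.0709] min [ 0.473 -0.051  0.065] max [ 0.5   -0.023  0.074]
  return _methods._mean(a, axis=axis, dtype=dtype,
  ret = um.true_divide(
Traceback (most recent call last):
  File "m.py", line 21, in <module>
    bl=ok&(H>100)&(H<125)&(S>140)&(z>.06)&(z<.08)&(y<.1)&(y>-.2)&(x<.6); P=X[bl]; rep('blue',P)
                                                                                  ~~~^^^^^^^^^^
  File "m.py", line 4, in rep
    print(name,len(P),'med',np.median(P,0).round(4),'min',P.min(0).round(3),'max',P.max(0).round(3))
                                                          ~~~~~^^^
ValueError: zero-size array to reduction operation minimum which has no identity
```

```bash
cat > m2.py <<'E'
from h import *
from scipy.optimize import least_squares
C={n:cam(n) for n in('top','side')}
for n,c in C.items():
    X=cloud(c); H,S,V=cv2.split(cv2.cvtColor(c['pixels'],cv2.COLOR_BGR2HSV)); z=X[...,2]
    for nm,m0,ctr in(('red',(H<8)|(H>172),(.488,-.037)),('blue',(H>100)&(H<125),(.506,-.105))):
        m=m0&(S>120)&(c['range_z']>0)&(np.hypot(X[...,0]-ctr[0],X[...,1]-ctr[1])<.03)&(z>.066)&(z<.078)
        # back-project mask pixels onto the rim plane z=.072 and fit the outer hull
        vs,us=np.where(m); P=np.array([ray_at(c,u,v,.072)[:2] for u,v in zip(us,vs)])
        if len(P)>5:
            (cx,cy),r=cv2.minEnclosingCircle((P*1000).astype(np.float32)); print(n,nm,len(P),'circle',round(cx,1),round(cy,1),round(r,1),'zmed',np.median(z[m]).round(4))
    if n=='top':
        m=(H>18)&(H<35)&(S>140)&(z>.17)&(z<.18)&(abs(X[...,0]-.511)<.03)&(abs(X[...,1]-.314)<.03)
        vs,us=np.where(m); P=np.array([ray_at(c,u,v,.175)[:2] for u,v in zip(us,vs)])*1000; print('yellow top',cv2.minAreaRect(P.astype(np.float32)),P.mean(0))
a,b=C['top']['pixels'],C['side']['pixels']
u,v=np.round(proj(C['side'],[[.487,-.037,.065]])[0]).astype(int)
R=lambda i:cv2.resize(i,(390,390),interpolation=cv2.INTER_CUBIC)
cv2.imwrite('pics/crop1.png',np.hstack([R(a[230:300,190:260+0]) if 0 else R(a[200:330,180:310]),R(a[262:294,417:449])]))
cv2.imwrite('pics/crop2.png',np.hstack([R(b[150:270,215:335]),R(b[v-18:v+18,u-18:u+18])]))
E
python3 m2.py
```

```text
top red 135 circle 486.5 -35.5 15.0 zmed 0.0696
top blue 139 circle 505.6 -102.8 15.0 zmed 0.0694
yellow top ((511.05889892578125, 313.6852722167969), (25.134355545043945, 24.793752670288086), 88.46064758300781) [511.67360804 314.23212487]
side red 184 circle 486.4 -36.9 15.3 zmed 0.0716
```

View pics/crop1.png

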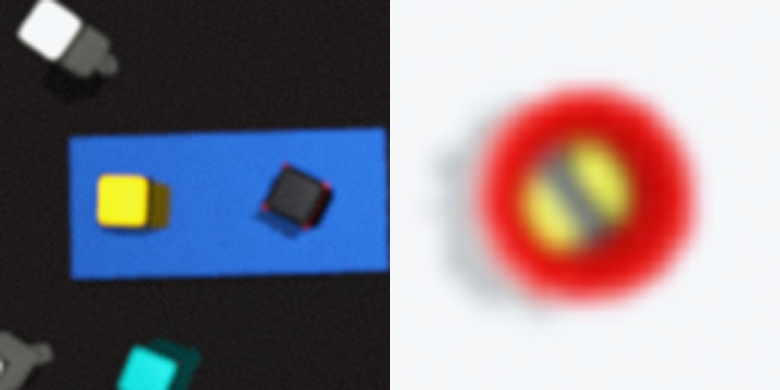

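View pics/crop2.png

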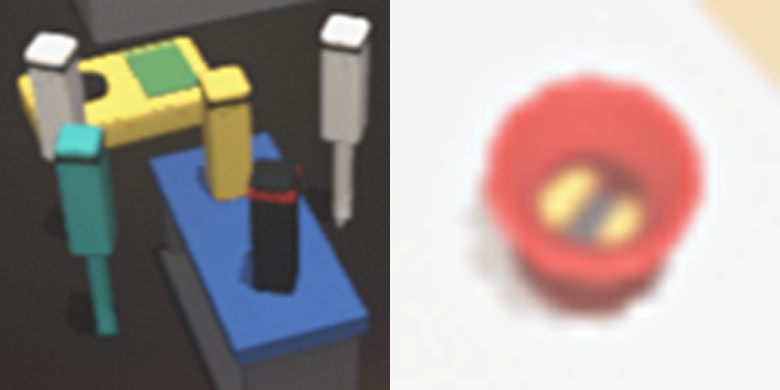

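Crop 1 shows the yellow handle at crop (122,200) in the stand with its flats square to it, and the crosshead turned askew. The red valve's slot runs from (545,155) to (605,235), which is a world yaw of about 0.62 rad. Crop 2 agrees: the yellow handle with its black band is in the blue stand, and the white and turquoise ones stand outside it. I've viewed 4 pictures so far.

Call:
apply_moves:
  steps:
    - [0,0,-0.01,0,0,0.178,0.7]
    - [0,0,-0.01,0,0,0.178,0.7]
    - [0,0,-0.01,0,0,0.178,0.7]
    - [0,0,0,0,0,0.178,0.7]
    - [0,0,0,0,0,0.178,0.7]
    - [0,0,0,0,0,0.178,0.7]
    - [0,0,0,0,0,0.175,0.7]
    - [0,0,0,0,0,0,0.7]

```text
time: 1.3
ee_pos: [0.1766, 0.5208, 0.2354]
ee_rot: [2.219, 2.224, -0.0]
contact_force: [-0.2, -0.1, 1.7]
width: 0.696
```

Call:
apply_moves:
  steps:
    - [-0.03,0.048,0,0,0,0,0.7]
    - [-0.03,0.048,0,0,0,0,0.7]
    - [-0.03,0.048,0,0,0,0,0.7]
    - [-0.03,0.048,0,0,0,0,0.7]
    - [-0.03,0.048,0,0,0,0,0.7]
    - [-0.03,0.048,0,0,0,0,0.7]
    - [-0.0265,0.047,0,0,0,0,0.7]
    - [0,0,0,0,0,0,0.7]

```text
time: 2.3
ee_pos: [0.514, 0.3126, 0.2347]
ee_rot: [2.219, 2.223, -0.001]
contact_force: [-1.1, 0.1, 0.2]
width: 0.698
```

```bash
cat >> h.py <<'E'
from scipy.spatial.transform import Rotation as Ro
def st():
    s=sensors.observe(); R=Ro.from_rotvec(s['ee_rot']).as_matrix(); y=R[:,1]
    print('t',round(s['time'],2),'pos',s['ee_pos'].round(4),'yaw',round(float(np.arctan2(y[1],y[0])),3),'z',R[:,2].round(3),'F',s['contact_force'].round(1),'M',s['moment'].round(2),'w',round(float(s['width']),3),'j',np.round(s['joint_positions'],2)); return s,R
E
python3 -c "from h import *;st()"
```

```text
t 2.3 pos [0.514  0.3126 0.2347] yaw 0.002 z [-0.001 -0.001 -1.   ] F [-1.1  0.1  0.2] M [-0.05  0.05  0.06] w 0.698 j [ 0.49  0.4   1.32 -0.    1.42  0.48]
```

Call:
apply_moves:
  steps:
    - [0.0017,-0.0025,0.03,0,0,0,0.7]
    - [0,0,0.04,0,0,0,0.7]
    - [0,0,0.039,0,0,0,0.7]
    - [0,0,0,0,0,0,0.5]
    - [0,0,0,0,0,0,0.0]
    - [0,0,0,0,0,0,0.0]
    - [0,0,0,0,0,0,0.0]
    - [0,0,0,0,0,0,0.0]
  grip_force: 45

```text
time: 3.3
ee_pos: [0.5097, 0.3166, 0.1274]
ee_rot: [2.22, 2.222, 0.003]
contact_force: [0.4, 0.3, 4.4]
width: 0.273
```

```bash
python3 -c "from h import *;st()"
```

```text
t 3.3 pos [0.5097 0.3166 0.1274] yaw 0.001 z [ 0.002  0.001 -1.   ] F [0.4 0.3 4.4] M [-0.06 -0.14  0.03] w 0.273 j [ 0.49  0.48  1.46 -0.    1.2   0.49]
```

Call:
apply_moves:
  steps:
    - [0,0,-0.005,0,0,0,0]
    - [0,0,-0.025,0,0,0,0]
    - [0,0,-0.035,0,0,0,0]
    - [0,0,-0.035,0,0,0,0]
    - [0,0,-0.035,0,0,0,0]
    - [0,0,-0.035,0,0,0,0]
    - [0,0,-0.03,0,0,0,0]
    - [0,0,0,0,0,0,0]

```text
time: 4.3
ee_pos: [0.5095, 0.3166, 0.3283]
ee_rot: [2.22, 2.222, 0.005]
contact_force: [0.2, -0.5, -1.2]
width: 0.272
```

Call:
apply_moves:
  steps:
    - [0,0,0,0,0,0,0]
    - [0,0,0,0,0,0,0]

```text
time: 4.55
ee_pos: [0.509, 0.3163, 0.3249]
ee_rot: [-2.22, -2.222, 0.004]
contact_force: [-0.4, 0.7, -1.5]
width: 0.275
```

```bash
cat > look.py <<'E'
import sys
from h import *
s,R=st(); n0=sys.argv[1]
g=s['ee_pos']-0*R[:,2]
for n in('top','side'):
    c=cam(n); X=cloud(c); H,S,V=cv2.split(cv2.cvtColor(c['pixels'],cv2.COLOR_BGR2HSV)); z=X[...,2]
    near=(c['range_z']>0)&(np.hypot(X[...,0]-g[0],X[...,1]-g[1])<.03)
    m=near&(H>18)&(H<35)&(S>120)
    if m.sum()>10: print(n,'yellow n',m.sum(),X[m].min(0).round(4),X[m].max(0).round(4))
    # shank and blade: anything below the handle
    q=near&(z<g[2]-.06)&(z>g[2]-.135)
    P=X[q]
    if len(P)>10:
        for a in np.arange(P[:,2].min(),P[:,2].max(),.015):
            k=P[(P[:,2]>=a)&(P[:,2]<a+.015)]
            if len(k)>3: print('   z',round(a+.0075,3),len(k),k.mean(0).round(4),'half-w dir',(k.max(0)-k.min(0)).round(4))
    u,v=np.round(proj(c,[g-[0,0,.04]])[0]).astype(int); u=np.clip(u,80,560);v=np.clip(v,80,400)
    cv2.imwrite(f'pics/{n0}_{n}.png',cv2.resize(c['pixels'][v-80:v+80,u-80:u+80],(480,480),interpolation=cv2.INTER_CUBIC))
E
python3 look.py lift
```

```text
t 4.55 pos [0.509  0.3163 0.3249] yaw 0.001 z [-0.002 -0.001 -1.   ] F [-0.4  0.7 -1.5] M [-0.07  0.08  0.02] w 0.275 j [0.49 0.36 1.17 0.   1.61 0.49]
top yellow n 11 [0.5127 0.3016 0.2987] [0.5188 0.3028 0.317 ]
   z 0.222 16 [0.5084 0.3091 0.2226] half-w dir [0.0106 0.0042 0.0147]
   z 0.237 11 [0.5084 0.3088 0.2364] half-w dir [0.0085 0.0025 0.0115]
   z 0.252 5 [0.5105 0.309  0.2481] half-w dir [0.0042 0.0012 0.0052]
side yellow n 779 [0.4853 0.2969 0.2913] [0.5331 0.3253 0.4538]
   z 0.217 35 [0.5075 0.3107 0.2167] half-w dir [0.0101 0.0086 0.0141]
   z 0.232 47 [0.5074 0.3098 0.2314] half-w dir [0.0109 0.0085 0.0146]
   z 0.247 47 [0.5075 0.3097 0.2462] half-w dir [0.0119 0.0083 0.0143]
   z 0.262 38 [0.5075 0.3101 0.2597] half-w dir [0.0109 0.009  0.0097]
```

View pics/lift_side.png

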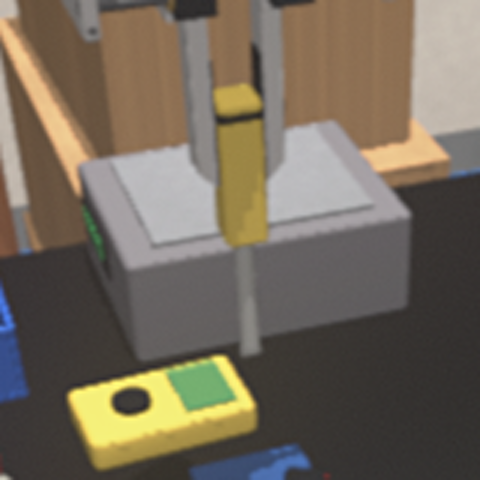

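The driver is held straight and its tip is about 0.21 m up. Next I'll carry it over the red valve.

Call:
apply_moves:
  steps:
    - [-0.04,-0.003,0,0,0,0,0]
    - [-0.05,-0.003,0,0,0,0,0]
    - [-0.055,-0.003,0,0,0,0,0]
    - [-0.055,-0.003,0,0,0,0,0]
    - [-0.055,-0.003,0,0,0,0,0]
    - [-0.05,-0.004,0,0,0,0,0]
    - [-0.046,-0.003,0,0,0,0,0]
    - [0,0,0,0,0,0,0]

```text
time: 5.65
ee_pos: [0.4873, -0.0369, 0.3261]
ee_rot: [-2.224, -2.218, 0.001]
contact_force: [-0.3, 0.4, -0.6]
width: 0.274
```

Call:
apply_moves:
  steps:
    - [0,0,0.02,0,0,-0.15,0]
    - [0,0,0.02,0,0,-0.15,0]
    - [0,0,0.02,0,0,-0.15,0]
    - [0,0,0.02,0,0,-0.17,0]
    - [0,0,0.02,0,0,0,0]
    - [0,0,0,0,0,0,0]
    - [0,0,0,0,0,0,0]
    - [0,0,0,0,0,0,0]

```text
time: 6.65
ee_pos: [0.4879, -0.0345, 0.2273]
ee_rot: [1.436, 2.793, 0.001]
contact_force: [0.7, 0.4, -0.7]
width: 0.27
```

```bash
python3 look.py above; python3 -c "from h import *;st()"; python3 m2.py
```

```text
t 6.65 pos [ 0.4879 -0.0345  0.2273] yaw 0.621 z [ 0.001 -0.    -1.   ] F [ 0.7  0.4 -0.7] M [-0.12  0.04  0.01] w 0.27 j [-0.15  0.15  1.66 -0.    1.34 -0.77]
top yellow n 71 [ 0.4746 -0.0437  0.0548] [ 0.493  -0.0187  0.2554]
   z 0.123 15 [ 0.4887 -0.0322  0.1234] half-w dir [0.0118 0.0059 0.0149]
   z 0.138 10 [ 0.4882 -0.0321  0.1367] half-w dir [0.0115 0.006  0.0129]
   z 0.153 4 [ 0.487  -0.0308  0.1489] half-w dir [0.005  0.0016 0.007 ]
side yellow n 587 [ 0.4732 -0.0527  0.195 ] [ 0.5044 -0.0332  0.2777]
   z 0.118 29 [ 0.487  -0.0402  0.1199] half-w dir [0.0101 0.0066 0.0149]
   z 0.133 49 [ 0.4871 -0.04    0.1333] half-w dir [0.0095 0.0079 0.0147]
   z 0.148 48 [ 0.4875 -0.0398  0.1479] half-w dir [0.0104 0.0086 0.0143]
   z 0.163 38 [ 0.4873 -0.0399  0.1608] half-w dir [0.0117 0.0059 0.0107]
t 6.75 pos [ 0.4878 -0.0346  0.227 ] yaw 0.621 z [ 0.001 -0.    -1.   ] F [ 0.9  0.8 -1.1] M [-0.02  0.01  0.02] w 0.274 j [-0.15  0.15  1.66  0.    1.34 -0.77]
top red 105 circle 486.8 -36.7 15.4 zmed 0.0698Traceback (most recent call last):
  File "m2.py", line 14, in <module>
    vs,us=np.where(m); P=np.array([ray_at(c,u,v,.175)[:2] for u,v in zip(us,vs)])*1000; print('yellow top',cv2.minAreaRect(P.astype(np.float32)),P.mean(0))
                                                                                                           ~~~~~~~~~~~~~~~^^^^^^^^^^^^^^^^^^^^^^
cv2.error: OpenCV(4.12.0) /io/opencv/modules/imgproc/src/convhull.cpp:143: error: (-215:Assertion failed) total >= 0 && (depth == CV_32F || depth == CV_32S) in function 'convexHull'
```

View pics/above_side.png

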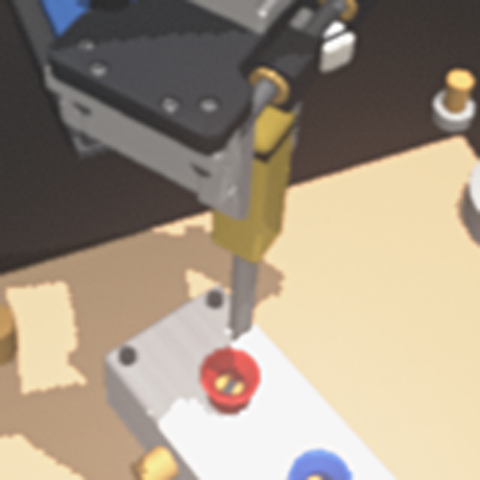

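The driver sits about 2 mm to +x of the collar in this view, with the shank above it at (240,300) and the mouth at (230,380). I'll correct that and go down to just above the mouth.

Call:
apply_moves:
  steps:
    - [0.001,-0.0017,0.015,0,0,0,0]
    - [0,0,0.015,0,0,0,0]
    - [0,0,0.005,0,0,0,0]
    - [0,0,0,0,0,0,0]
    - [0,0,0.004,0,0,0,0]
    - [0,0,0.004,0,0,0,0]
    - [0,0,0,0,0,0,0]
    - [0,0,0,0,0,0,0]

```text
time: 7.85
ee_pos: [0.4857, -0.0348, 0.1835]
ee_rot: [1.436, 2.794, 0.0]
contact_force: [-0.3, 0.3, -1.3]
width: 0.273
```

```bash
python3 look.py mouth
```

```text
t 7.85 pos [ 0.4857 -0.0348  0.1835] yaw 0.621 z [ 0. -0. -1.] F [-0.3  0.3 -1.3] M [-0.02  0.01  0.04] w 0.273 j [-0.15  0.18  1.72 -0.    1.24 -0.77]
top yellow n 16 [ 0.4734 -0.0307  0.1529] [ 0.4865 -0.0206  0.1985]
   z 0.056 292 [ 0.4822 -0.0267  0.0505] half-w dir [0.0592 0.0549 0.0145]
   z 0.071 118 [ 0.4822 -0.031   0.0697] half-w dir [0.03   0.0262 0.0126]
   z 0.086 10 [ 0.4865 -0.0313  0.086 ] half-w dir [0.0087 0.0028 0.012 ]
   z 0.101 6 [ 0.4852 -0.0315  0.0991] half-w dir [0.0086 0.0035 0.0097]
side yellow n 422 [ 0.4713 -0.0531  0.1514] [ 0.5001 -0.0359  0.2341]
   z 0.056 726 [ 0.4825 -0.04    0.0517] half-w dir [0.0587 0.0592 0.0147]
   z 0.071 212 [ 0.4854 -0.0375  0.0715] half-w dir [0.0315 0.0317 0.0144]
   z 0.086 38 [ 0.4852 -0.0405  0.0857] half-w dir [0.0111 0.0081 0.0146]
   z 0.101 41 [ 0.4852 -0.0404  0.1006] half-w dir [0.0106 0.007  0.0135]
   z 0.116 45 [ 0.4847 -0.0403  0.116 ] half-w dir [0.0103 0.0078 0.0139]
```

Call:
apply_moves:
  steps:
    - [0,0,0.002,0,0,0,0]
    - [0,0,0.002,0,0,0,0]
    - [0,0,0.001,0,0,0,0]
    - [0,0,0,0,0,0,0]

```text
time: 8.45
ee_pos: [0.4856, -0.0348, 0.1784]
ee_rot: [-1.436, -2.794, 0.0]
contact_force: [1.0, 0.3, -1.1]
width: 0.277
```

Call:
apply_moves:
  steps:
    - [0,0,0.001,0,0,0,0]
    - [0,0,0.001,0,0,0,0]
    - [0,0,0.001,0,0,0,0]
    - [0,0,0,0,0,0,0]

```text
time: 8.95
ee_pos: [0.4856, -0.0348, 0.1754]
ee_rot: [-1.436, -2.794, 0.0]
contact_force: [0.1, 0.7, -1.0]
width: 0.271
```

```bash
python3 look.py in1 | grep -v ' z 0.05'
```

```text
t 8.95 pos [ 0.4856 -0.0348  0.1754] yaw 0.621 z [-0.  0. -1.] F [ 0.1  0.7 -1. ] M [-0.09  0.04 -0.01] w 0.271 j [-0.15  0.19  1.73 -0.    1.22 -0.77]
top yellow n 15 [ 0.4734 -0.0306  0.1428] [ 0.4834 -0.0227  0.1913]
   z 0.066 115 [ 0.482  -0.0307  0.0687] half-w dir [0.0283 0.0237 0.0146]
   z 0.081 11 [ 0.4866 -0.03    0.0806] half-w dir [0.016  0.0112 0.013 ]
side yellow n 378 [ 0.4712 -0.0526  0.145 ] [ 0.4993 -0.0365  0.2263]
   z 0.07 225 [ 0.4854 -0.0378  0.0711] half-w dir [0.0313 0.0315 0.0144]
   z 0.085 42 [ 0.485  -0.0401  0.0849] half-w dir [0.0094 0.0091 0.0145]
   z 0.1 40 [ 0.4852 -0.0401  0.0999] half-w dir [0.0113 0.0057 0.014 ]
   z 0.115 23 [ 0.4851 -0.0403  0.1115] half-w dir [0.0104 0.0063 0.0074]
```

Call:
apply_moves:
  steps:
    - [0,0,0.001,0,0,0,0]
    - [0,0,0.001,0,0,0,0]
    - [0,0,0.001,0,0,0,0]
    - [0,0,0,0,0,0,0]

```text
time: 9.55
ee_pos: [0.4856, -0.0348, 0.1724]
ee_rot: [-1.436, -2.794, 0.0]
contact_force: [0.1, 0.4, -0.9]
width: 0.277
```

Call:
apply_moves:
  steps:
    - [0,0,0.001,0,0,0,0]
    - [0,0,0.001,0,0,0,0]
    - [0,0,0,0,0,0,0]
    - [0,0,0,0,0,0,0]

```text
time: 10.05
ee_pos: [0.4857, -0.0348, 0.1706]
ee_rot: [1.436, 2.794, 0.0]
contact_force: [0.1, 0.5, 0.4]
width: 0.273
```

```bash
python3 -c "from h import *;st()"
```

```text
t 10.05 pos [ 0.4857 -0.0348  0.1706] yaw 0.621 z [ 0. -0. -1.] F [0.1 0.5 0.4] M [-0.07  0.06 -0.01] w 0.273 j [-0.15  0.19  1.74  0.    1.21 -0.77]
```

Call:
apply_moves:
  steps:
    - [0,0,0.0007,0,0,0.04,0]
    - [0,0,0,0,0,0.05,0]
    - [0,0,0,0,0,0.05,0]
    - [0,0,0,0,0,0.05,0]
    - [0,0,0,0,0,0,0]

```text
time: 10.68
ee_pos: [0.4858, -0.0348, 0.17]
ee_rot: [1.694, 2.645, 0.001]
contact_force: [1.9, -0.0, 1.6]
width: 0.274
```

```bash
python3 -c "from h import *;st()"
```

```text
t 10.68 pos [ 0.4858 -0.0348  0.17  ] yaw 0.431 z [ 0.001 -0.    -1.   ] F [ 1.9 -0.   1.6] M [ 0.04 -0.16 -0.03] w 0.274 j [-0.15  0.19  1.74  0.    1.21 -0.58]
```

Call:
apply_moves:
  steps:
    - [0,0,0,0,0,0.05,0]
    - [0,0,0,0,0,0.05,0]
    - [0,0,0,0,0,0.05,0]
    - [0,0,0,0,0,0.05,0]
    - [0,0,0,0,0,0,0]

```text
time: 11.3
ee_pos: [0.4859, -0.0345, 0.1699]
ee_rot: [1.949, 2.464, 0.001]
contact_force: [1.8, 3.0, 1.3]
width: 0.275
```

```bash
python3 look.py turn1|head -1
```

```text
t 11.3 pos [ 0.4859 -0.0345  0.1699] yaw 0.232 z [ 0.001  0.    -1.   ] F [1.8 3.  1.3] M [ 0.73 -0.48 -0.  ] w 0.275 j [-0.15  0.19  1.74  0.    1.21 -0.38]
```

View pics/turn1_side.png

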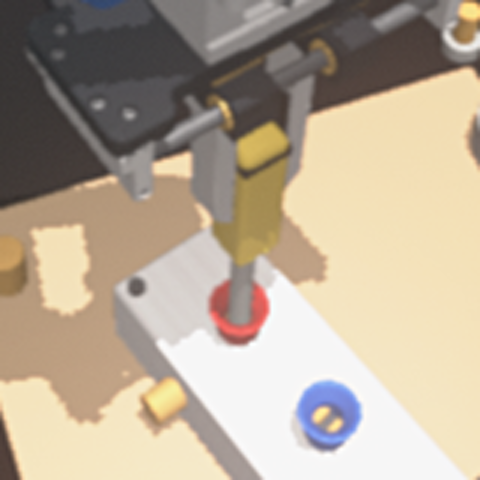

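The blade is in the collar, and side forces of about 3 N appear as it turns. I'll ease the position toward them and continue.

Call:
apply_moves:
  steps:
    - [0.0005,0.0005,0,0,0,0,0]
    - [0,0,0,0,0,0,0]
    - [0,0,0,0,0,0.05,0]
    - [0,0,0,0,0,0.05,0]
    - [0,0,0,0,0,0.05,0]
    - [0,0,0,0,0,0.05,0]
    - [0,0,0,0,0,0,0]

```text
time: 12.28
ee_pos: [0.4863, -0.0343, 0.1699]
ee_rot: [2.186, 2.256, 0.001]
contact_force: [2.3, 0.9, 1.5]
width: 0.274
```

```bash
python3 -c "from h import *;st()"
```

```text
t 12.28 pos [ 0.4863 -0.0343  0.1699] yaw 0.032 z [ 0.001 -0.    -1.   ] F [2.3 0.9 1.5] M [ 0.38 -0.92  0.05] w 0.274 j [-0.15  0.19  1.74 -0.    1.21 -0.18]
```

Call:
apply_moves:
  steps:
    - [0.0001,0.0005,0,0,0,0,0]
    - [0,0,0,0,0,0.05,0]
    - [0,0,0,0,0,0.05,0]
    - [0,0,0,0,0,0.05,0]
    - [0,0,0,0,0,0.05,0]
    - [0,0,0,0,0,0,0]

```text
time: 13.02
ee_pos: [0.4868, -0.0342, 0.1699]
ee_rot: [2.399, 2.027, 0.001]
contact_force: [3.2, 0.2, 2.2]
width: 0.275
```

```bash
python3 -c "from h import *;st()"
```

```text
t 13.03 pos [ 0.4868 -0.0342  0.1699] yaw -0.168 z [ 0.001 -0.    -1.   ] F [3.2 0.2 2.2] M [ 0.07 -1.15  0.01] w 0.275 j [-0.15  0.2   1.74 -0.    1.21  0.02]
```

Call:
apply_moves:
  steps:
    - [0,0,0,0,0,0.05,0]
    - [0,0,0,0,0,0.05,0]
    - [0,0,0,0,0,0.05,0]
    - [0,0,0,0,0,0.05,0]
    - [0,0,0,0,0,0,0]

```text
time: 13.65
ee_pos: [0.4866, -0.0342, 0.1698]
ee_rot: [2.589, 1.778, 0.0]
contact_force: [3.9, -0.1, 1.4]
width: 0.275
```

```bash
python3 -c "from h import *;st()"
```

```text
t 13.65 pos [ 0.4866 -0.0342  0.1698] yaw -0.367 z [ 0. -0. -1.] F [ 3.9 -0.1  1.4] M [-0.06 -1.01  0.06] w 0.275 j [-0.15  0.2   1.74 -0.    1.21  0.22]
```

Call:
apply_moves:
  steps:
    - [0.0003,0.0008,0,0,0,0,0]
    - [0,0,0,0,0,0.05,0]
    - [0,0,0,0,0,0.05,0]
    - [0,0,0,0,0,0.05,0]
    - [0,0,0,0,0,0.05,0]
    - [0,0,0,0,0,0,0]

```text
time: 14.4
ee_pos: [0.4874, -0.0342, 0.1697]
ee_rot: [2.754, 1.51, -0.0]
contact_force: [2.3, -0.9, 1.6]
width: 0.275
```

```bash
python3 -c "from h import *;st()"
```

```text
t 14.4 pos [ 0.4874 -0.0342  0.1697] yaw -0.568 z [-0. -0. -1.] F [ 2.3 -0.9  1.6] M [-0.34 -0.78  0.03] w 0.275 j [-0.14  0.2   1.74 -0.    1.21  0.42]
```

Call:
apply_moves:
  steps:
    - [0,0,0,0,0,0.05,0]
    - [0,0,0,0,0,0.05,0]
    - [0,0,0,0,0,0.05,0]
    - [0,0,0,0,0,0.05,0]
    - [0,0,0,0,0,0,0]

```text
time: 15.02
ee_pos: [0.4876, -0.0343, 0.1698]
ee_rot: [2.891, 1.229, 0.0]
contact_force: [4.3, -1.7, 1.3]
width: 0.272
```

```bash
python3 -c "from h import *;st()"
```

```text
t 15.03 pos [ 0.4876 -0.0343  0.1698] yaw -0.767 z [ 0.001 -0.    -1.   ] F [ 4.3 -1.7  1.3] M [-0.62 -1.09  0.07] w 0.272 j [-0.14  0.2   1.74 -0.    1.21  0.62]
```

Call:
apply_moves:
  steps:
    - [0.0002,0.0007,0,0,0,0,0]
    - [0,0,0,0,0,0.05,0]
    - [0,0,0,0,0,0.05,0]
    - [0,0,0,0,0,0.05,0]
    - [0,0,0,0,0,0,0]

```text
time: 15.65
ee_pos: [0.488, -0.0345, 0.1697]
ee_rot: [2.975, 1.008, -0.0]
contact_force: [3.3, -2.0, 0.8]
width: 0.272
```

```bash
python3 -c "from h import *;st()"
```

```text
t 15.65 pos [ 0.488  -0.0345  0.1697] yaw -0.918 z [-0. -0. -1.] F [ 3.3 -2.   0.8] M [-0.57 -0.92 -0.01] w 0.272 j [-0.15  0.2   1.73 -0.    1.21  0.77]
```

Call:
apply_moves:
  steps:
    - [0,0,0,0,0,0.05,0]
    - [0,0,0,0,0,0.05,0]
    - [0,0,0,0,0,0.05,0]
    - [0,0,0,0,0,0,0]

```text
time: 16.15
ee_pos: [0.4882, -0.0346, 0.1698]
ee_rot: [3.042, 0.783, 0.001]
contact_force: [4.5, -3.2, 2.1]
width: 0.276
```

```bash
python3 -c "from h import *;st()"
```

```text
t 16.15 pos [ 0.4882 -0.0346  0.1698] yaw -1.067 z [ 0. -0. -1.] F [ 4.5 -3.2  2.1] M [-0.94 -1.19  0.05] w 0.276 j [-0.15  0.2   1.73 -0.    1.21  0.92]
```

Call:
apply_moves:
  steps:
    - [0.0003,0.0007,0,0,0,0,0]
    - [0,0,0,0,0,0.04,0]
    - [0,0,0,0,0,0.04,0]
    - [0,0,0,0,0,0,0]

```text
time: 16.65
ee_pos: [0.4886, -0.0349, 0.1697]
ee_rot: [-3.071, -0.66, 0.0]
contact_force: [2.2, -1.6, 2.1]
width: 0.27
```

```bash
python3 -c "from h import *;st()"
```

```text
t 16.65 pos [ 0.4886 -0.0349  0.1697] yaw -1.148 z [-0.  0. -1.] F [ 2.2 -1.6  2.1] M [-0.65 -0.87  0.09] w 0.27 j [-0.15  0.2   1.73  0.    1.21  1.  ]
```

Call:
apply_moves:
  steps:
    - [0,0,0,0,0,-0.04,0]
    - [0,0,-0.002,0,0,-0.04,0]
    - [0,0,-0.005,0,0,0,0]
    - [0,0,-0.01,0,0,0,0]
    - [0,0,-0.02,0,0,0,0]
    - [0,0,-0.03,0,0,0,0]
    - [0,0,-0.02,0,0,0,0]
    - [0,0,0,0,0,0,0]

```text
time: 17.65
ee_pos: [0.4887, -0.0347, 0.2581]
ee_rot: [3.043, 0.78, 0.002]
contact_force: [0.3, 0.5, -1.4]
width: 0.274
```

Run:
```python
from h import *
st(); a=cam('top')['pixels']; c=cam('side'); b=c['pixels']
u,v=np.round(proj(c,[[.487,-.037,.065]])[0]).astype(int)
R=lambda i:cv2.resize(i,(390,390),interpolation=cv2.INTER_CUBIC)
cv2.imwrite('pics/turned.png',np.hstack([R(a[262:294,417:449]),R(b[v-18:v+18,u-18:u+18])]))
```

```text
t 17.65 pos [ 0.4887 -0.0347  0.2581] yaw -1.069 z [ 0.002  0.    -1.   ] F [ 0.3  0.5 -1.4] M [-0.02  0.14  0.01] w 0.274 j [-0.15  0.13  1.61  0.    1.41  0.92]
```

View pics/turned.png

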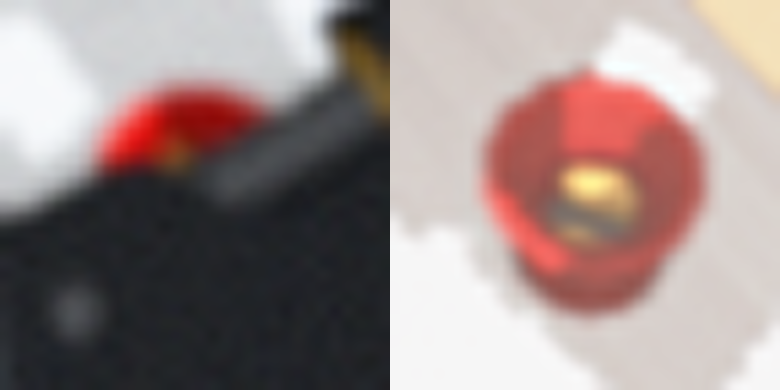

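The slot has clearly turned. I'll move the arm aside, toward the stand, for an unobstructed top view before putting the driver away.

Call:
apply_moves:
  steps:
    - [0,0,-0.03,0,0,-0.17,0]
    - [0,0,-0.03,0,0,-0.18,0]
    - [0,0,-0.01,0,0,-0.18,0]
    - [0,0,0,0,0,-0.18,0]
    - [0,0,0,0,0,-0.18,0]
    - [0,0,0,0,0,-0.18,0]
    - [0,0,0,0,0,0,0]

```text
time: 18.62
ee_pos: [0.4883, -0.0348, 0.3258]
ee_rot: [-2.22, -2.22, 0.002]
contact_force: [0.3, 0.8, -0.9]
width: 0.277
```

Call:
apply_moves:
  steps:
    - [0.04,0.002,0,0,0,0,0]
    - [0.05,0.003,0,0,0,0,0]
    - [0.055,0.003,0,0,0,0,0]
    - [0.055,0.003,0,0,0,0,0]
    - [0.055,0.003,0,0,0,0,0]
    - [0.05,0.003,0,0,0,0,0]
    - [0.045,0.003,0,0,0,0,0]
    - [0,0,0,0,0,0,0]

```text
time: 19.62
ee_pos: [0.5076, 0.3175, 0.325]
ee_rot: [-2.221, -2.22, 0.004]
contact_force: [-0.1, -0.7, -1.6]
width: 0.274
```

```bash
python3 look.py back
python3 - <<'E'
from h import *
st(); a=cam('top')['pixels']; c=cam('side'); b=c['pixels']
u,v=np.round(proj(c,[[.487,-.037,.065]])[0]).astype(int)
R=lambda i:cv2.resize(i,(390,390),interpolation=cv2.INTER_CUBIC)
cv2.imwrite('pics/turned2.png',np.hstack([R(a[262:294,417:449]),R(b[v-18:v+18,u-18:u+18])]))
E
```

```text
t 19.62 pos [0.5076 0.3175 0.325 ] yaw -0.001 z [-0.002 -0.001 -1.   ] F [-0.1 -0.7 -1.6] M [-0.07  0.05  0.03] w 0.274 j [0.5  0.36 1.17 0.   1.61 0.5 ]
top yellow n 15 [0.5077 0.303  0.2957] [0.5176 0.3043 0.3178]
   z 0.213 10 [0.5066 0.3115 0.2143] half-w dir [0.0121 0.0054 0.0148]
   z 0.228 16 [0.5067 0.3101 0.2277] half-w dir [0.0099 0.0033 0.0129]
   z 0.243 13 [0.5076 0.3101 0.2433] half-w dir [0.0086 0.0025 0.0109]
side yellow n 778 [0.4841 0.2963 0.2911] [0.5297 0.3254 0.4538]
   z 0.216 40 [0.5067 0.3108 0.2168] half-w dir [0.0119 0.0073 0.0148]
   z 0.231 42 [0.5061 0.3092 0.2316] half-w dir [0.01   0.007  0.0143]
   z 0.246 48 [0.5064 0.3097 0.246 ] half-w dir [0.0112 0.0103 0.0144]
   z 0.261 36 [0.5063 0.3096 0.2586] half-w dir [0.0118 0.0089 0.0107]
t 19.73 pos [0.5081 0.315  0.3259] yaw -0.002 z [-0.001 -0.001 -1.   ] F [-0.2  1.  -0.9] M [-0.04  0.07  0.02] w 0.274 j [ 0.49  0.36  1.17 -0.    1.61  0.5 ]
```

View pics/turned2.png

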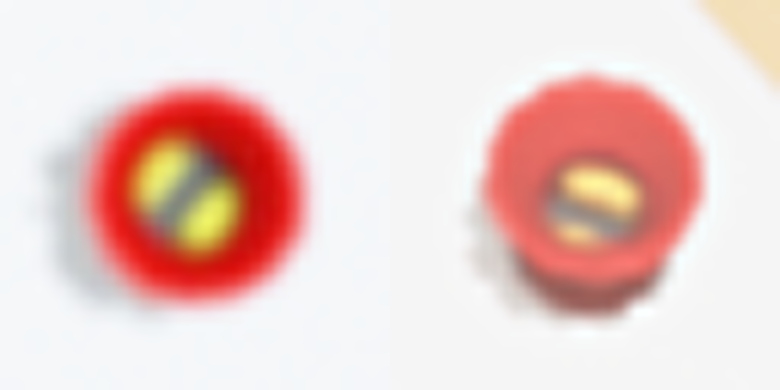

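Run:
```python
from h import *
c=cam('top'); T=c['T']
ctr=proj(c,[[.4866,-.0365,.06]])[0]
def ang(im):
    p=cv2.getRectSubPix(im,(25,25),tuple(map(float,(433.2,278.0)))); p=cv2.resize(p,(250,250),interpolation=cv2.INTER_CUBIC)
    H,S,V=cv2.split(cv2.cvtColor(p,cv2.COLOR_BGR2HSV)); br=((H>18)&(H<40)&(S>60)&(V>110)).astype(np.uint8)
    n,l,s,ce=cv2.connectedComponentsWithStats(br); k=np.argsort(-s[1:,4])[:2]+1
    d=ce[k[1]]-ce[k[0]]; w=d[0]*T[:2,0]+d[1]*T[:2,1]  # across the slot
    a=np.arctan2(w[1],w[0])+np.pi/2; return s[k,4],ce[k].round(),((a+np.pi/2)%np.pi)-np.pi/2
a=ang(cv2.imread('pics/top0.png')); b=ang(c['pixels']); print(a,b,'turned cw',(a[2]-b[2])%np.pi)
# model match: rotate first patch onto second about the stem centre
```

```text
(array([2030, 1416], dtype=int32), array([[129., 109.],
       [ 92., 136.]]), np.float64(0.6038888930478663)) (array([1941, 1457], dtype=int32), array([[128., 136.],
       [ 93., 104.]]), np.float64(-0.771317547309502)) turned cw 1.3752064403573683
```

Two estimates put the turn at about 1.24 by eye and 1.375 by blobs, against the 1.25 needed. That's too close, so I'll go back and add about 0.2 rad.

Call:
apply_moves:
  steps:
    - [-0.04,-0.003,0,0,0,0,0]
    - [-0.05,-0.003,0,0,0,0,0]
    - [-0.055,-0.003,0,0,0,0,0]
    - [-0.055,-0.003,0,0,0,0,0]
    - [-0.055,-0.003,0,0,0,0,0]
    - [-0.05,-0.003,0,0,0,0,0]
    - [-0.045,-0.003,0,0,0,0,0]
    - [0,0,0,0,0,0,0]

```text
time: 20.88
ee_pos: [0.487, -0.0378, 0.327]
ee_rot: [2.226, 2.216, 0.0]
contact_force: [0.4, -0.3, -0.7]
width: 0.273
```

Call:
apply_moves:
  steps:
    - [0,0,0.02,0,0,0.15,0]
    - [0,0,0.02,0,0,0.15,0]
    - [0,0,0.02,0,0,0.15,0]
    - [0,0,0.02,0,0,0.15,0]
    - [0,0,0.02,0,0,0.15,0]
    - [0,0,0.02,0,0,0,0]
    - [0,0,0.013,0,0,0,0]
    - [0,0,0,0,0,0,0]

```text
time: 21.88
ee_pos: [0.4873, -0.0347, 0.1934]
ee_rot: [-2.88, -1.254, 0.001]
contact_force: [0.5, 0.3, -0.7]
width: 0.275
```

```bash
python3 look.py re; python3 -c "from h import *;st()"
```

```text
t 21.88 pos [ 0.4873 -0.0347  0.1934] yaw -0.749 z [-0.001  0.    -1.   ] F [ 0.5  0.3 -0.7] M [-0.1   0.1   0.02] w 0.275 j [-0.15  0.17  1.71  0.    1.26  0.6 ]
   z 0.066 116 [ 0.4888 -0.0304  0.0685] half-w dir [0.0295 0.0238 0.015 ]
   z 0.081 5 [ 0.4838 -0.0296  0.0791] half-w dir [0.0242 0.0072 0.0116]
side yellow n 874 [ 0.4698 -0.0531  0.1621] [ 0.5161 -0.0197  0.3201]
   z 0.066 203 [ 0.4862 -0.0371  0.0685] half-w dir [0.0316 0.0315 0.015 ]
   z 0.081 50 [ 0.485  -0.0399  0.0773] half-w dir [0.0304 0.0303 0.0146]
   z 0.096 41 [ 0.483  -0.0404  0.0965] half-w dir [0.0104 0.0082 0.0146]
   z 0.111 45 [ 0.4834 -0.0401  0.1115] half-w dir [0.0105 0.0067 0.0145]
   z 0.126 44 [ 0.4831 -0.0396  0.1261] half-w dir [0.0114 0.0096 0.0136]
t 21.98 pos [ 0.4879 -0.0348  0.1945] yaw -0.749 z [ 0.001 -0.    -1.   ] F [ 0.6 -0.1 -1.4] M [-0.06  0.16  0.01] w 0.272 j [-0.15  0.17  1.7   0.    1.26  0.6 ]
```

Call:
apply_moves:
  steps:
    - [0.0008,0.001,0,0,0,0,0]
    - [0,0,0.004,0,0,0,0]
    - [0,0,0.004,0,0,0,0]
    - [0,0,0.004,0,0,0,0]
    - [0,0,0.003,0,0,0,0]
    - [0,0,0.002,0,0,0,0]
    - [0,0,0,0,0,0,0]

```text
time: 22.85
ee_pos: [0.4889, -0.035, 0.1766]
ee_rot: [-2.88, -1.255, 0.0]
contact_force: [0.7, 0.6, -1.7]
width: 0.27
```

Call:
apply_moves:
  steps:
    - [0,0,0.001,0,0,0,0]
    - [0,0,0.001,0,0,0,0]
    - [0,0,0.001,0,0,0,0]
    - [0,0,0,0,0,0,0]

```text
time: 23.35
ee_pos: [0.4889, -0.035, 0.1737]
ee_rot: [-2.88, -1.255, 0.0]
contact_force: [-0.3, 0.2, -0.9]
width: 0.273
```

```bash
python3 -c "from h import *;st()"
```

```text
t 23.35 pos [ 0.4889 -0.035   0.1737] yaw -0.749 z [-0. -0. -1.] F [-0.3  0.2 -0.9] M [-0.09  0.14 -0.01] w 0.273 j [-0.15  0.2   1.73 -0.    1.22  0.6 ]
```

Call:
apply_moves:
  steps:
    - [0,0,0.001,0,0,0,0]
    - [0,0,0.001,0,0,0,0]
    - [0,0,0.001,0,0,0,0]
    - [0,0,0.001,0,0,0,0]
    - [0,0,0,0,0,0,0]

```text
time: 23.98
ee_pos: [0.4889, -0.035, 0.1698]
ee_rot: [2.88, 1.255, 0.0]
contact_force: [-0.1, 0.2, 1.2]
width: 0.274
```

Call:
apply_moves:
  steps:
    - [0,0.0001,0,0,0,0.05,0]
    - [0,0.0001,0,0,0,0.05,0]
    - [0,0.0001,0,0,0,0.05,0]
    - [0,0.0001,0,0,0,0.05,0]
    - [0,0.0001,0,0,0,0.05,0]
    - [0,0.0001,0,0,0,0.05,0]
    - [0,0.0001,0,0,0,0.05,0]
    - [0,0,0,0,0,0,0]

```text
time: 24.98
ee_pos: [0.4894, -0.0356, 0.1699]
ee_rot: [3.054, 0.735, 0.001]
contact_force: [0.1, -0.6, 1.2]
width: 0.275
```

```bash
python3 -c "from h import *;st()"
```

```text
t 24.98 pos [ 0.4894 -0.0356  0.1699] yaw -1.099 z [ 0. -0. -1.] F [ 0.1 -0.6  1.2] M [-0.22  0.08  0.06] w 0.275 j [-0.15  0.2   1.73 -0.    1.21  0.95]
```

Call:
apply_moves:
  steps:
    - [0,0.0001,0,0,0,0.05,0]
    - [0,0.0001,0,0,0,0.05,0]
    - [0,0.0001,0,0,0,0.05,0]
    - [0,0,0,0,0,0.02,0]
    - [0,0,0,0,0,0,0]

```text
time: 25.6
ee_pos: [0.4896, -0.036, 0.1699]
ee_rot: [3.105, 0.474, 0.001]
contact_force: [1.6, -2.6, 1.8]
width: 0.272
```

```bash
python3 -c "from h import *;st()"
```

```text
t 25.6 pos [ 0.4896 -0.036   0.1699] yaw -1.268 z [ 0.001 -0.    -1.   ] F [ 1.6 -2.6  1.8] M [-0.67 -0.1   0.01] w 0.272 j [-0.15  0.2   1.73 -0.    1.21  1.12]
```

Call:
apply_moves:
  steps:
    - [0,0,0,0,0,-0.05,0]
    - [0,-0.0002,0,0,0,-0.05,0]
    - [0,0,-0.004,0,0,0,0]
    - [0,0,-0.01,0,0,0,0]
    - [0,0,-0.03,0,0,0,0]
    - [0,0,-0.055,0,0,0,0]
    - [0,0,-0.055,0,0,0,0]
    - [0,0,0,0,0,0,0]

```text
time: 26.6
ee_pos: [0.4902, -0.0356, 0.3281]
ee_rot: [3.076, 0.626, 0.011]
contact_force: [-0.1, -0.1, -0.5]
width: 0.273
```

Call:
apply_moves:
  steps:
    - [0,0,0,0,0,-0.17,0]
    - [0,0,0,0,0,-0.17,0]
    - [0,0,0,0,0,-0.17,0]
    - [0,0,0,0,0,-0.17,0]
    - [0,0,0,0,0,-0.17,0]
    - [0,0,0,0,0,-0.17,0]
    - [0,0,0,0,0,-0.148,0]
    - [0,0,0,0,0,0,0]

```text
time: 27.6
ee_pos: [0.4891, -0.0356, 0.3229]
ee_rot: [-2.223, -2.218, 0.001]
contact_force: [-0.2, 0.1, -1.0]
width: 0.274
```

Call:
apply_moves:
  steps:
    - [0.04,0.003,0,0,0,0,0]
    - [0.05,0.003,0,0,0,0,0]
    - [0.055,0.003,0,0,0,0,0]
    - [0.055,0.003,0,0,0,0,0]
    - [0.055,0.003,0,0,0,0,0]
    - [0.05,0.004,0,0,0,0,0]
    - [0.046,0.003,0,0,0,0,0]
    - [0,0,0,0,0,0,0]

```text
time: 28.6
ee_pos: [0.5111, 0.3177, 0.3221]
ee_rot: [-2.223, -2.219, 0.003]
contact_force: [0.4, 0.1, -1.3]
width: 0.278
```

```bash
python3 look.py back2
python3 - <<'E'
from h import *
st(); a=cam('top')['pixels']; c=cam('side'); b=c['pixels']
u,v=np.round(proj(c,[[.487,-.037,.065]])[0]).astype(int)
R=lambda i:cv2.resize(i,(390,390),interpolation=cv2.INTER_CUBIC)
cv2.imwrite('pics/turned3.png',np.hstack([R(a[262:294,417:449]),R(b[v-18:v+18,u-18:u+18])]))
E
```

```text
t 28.6 pos [0.5111 0.3177 0.3221] yaw -0.002 z [-0.002 -0.001 -1.   ] F [ 0.4  0.1 -1.3] M [-0.04  0.05  0.03] w 0.278 j [0.5  0.37 1.17 0.   1.61 0.5 ]
   z 0.22 19 [0.5101 0.3104 0.2189] half-w dir [0.0104 0.0034 0.0134]
   z 0.235 13 [0.5115 0.3105 0.2356] half-w dir [0.0084 0.004  0.0129]
side yellow n 767 [0.4872 0.2917 0.2888] [0.5324 0.3257 0.4507]
   z 0.213 40 [0.51   0.3113 0.2135] half-w dir [0.0121 0.0075 0.0149]
   z 0.228 42 [0.5096 0.3095 0.2291] half-w dir [0.0104 0.0083 0.0139]
   z 0.243 49 [0.5101 0.3097 0.2433] half-w dir [0.0129 0.0089 0.0146]
   z 0.258 38 [0.5094 0.3103 0.2565] half-w dir [0.0103 0.0111 0.0112]
t 28.7 pos [0.5116 0.3152 0.323 ] yaw -0.003 z [-0.001 -0.001 -1.   ] F [ 0.6 -0.1 -1.6] M [-0.1   0.04  0.01] w 0.274 j [ 0.49  0.36  1.17 -0.    1.61  0.49]
```

View pics/turned3.png

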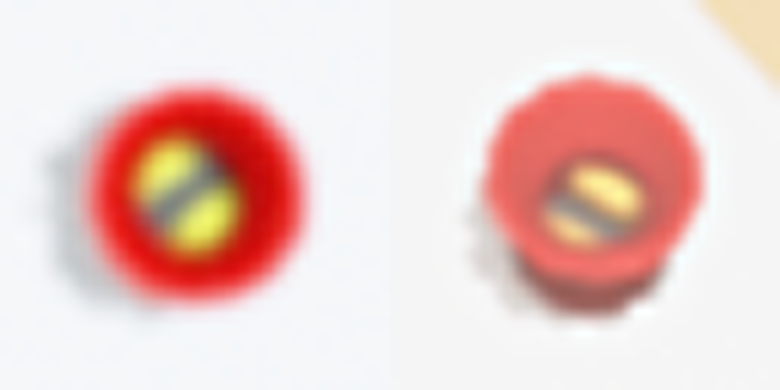

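Slot yaw is now about -0.91 against +0.62 at the start, so the stem has turned about 1.5 rad and the valve is closed. Next is the driver's position over the hole, now that the arm has settled.

Call:
apply_moves:
  steps:
    - [0,0,0.03,0,0,0,0]
    - [0,0,0.03,0,0,0,0]
    - [0,0,0.03,0,0,0,0]
    - [0,0,0,0,0,0,0]
    - [0,0,0,0,0,0,0]
    - [0,0,0,0,0,0,0]

```text
time: 29.55
ee_pos: [0.5122, 0.3153, 0.2353]
ee_rot: [2.223, 2.219, 0.003]
contact_force: [0.8, -0.5, -1.2]
width: 0.273
```

```bash
python3 look.py hole; python3 -c "from h import *;st()"
```

```text
t 29.55 pos [0.5122 0.3153 0.2353] yaw -0.002 z [ 0.002  0.001 -1.   ] F [ 0.8 -0.5 -1.2] M [-0.11  0.09  0.04] w 0.273 j [ 0.49  0.4   1.32 -0.    1.42  0.49]
side yellow n 597 [0.497  0.2971 0.1811] [0.5251 0.3224 0.3619]
   z 0.127 31 [0.5109 0.3099 0.1274] half-w dir [0.0112 0.0085 0.0149]
   z 0.142 35 [0.5111 0.309  0.1419] half-w dir [0.0115 0.0086 0.0138]
   z 0.157 37 [0.5099 0.3091 0.1565] half-w dir [0.0099 0.0073 0.0135]
   z 0.172 28 [0.5111 0.3088 0.1697] half-w dir [0.011  0.0064 0.0101]
t 29.65 pos [0.512  0.3154 0.2347] yaw -0.001 z [ 0.001  0.001 -1.   ] F [-0.5  0.5 -1.3] M [-0.11  0.06 -0.04] w 0.274 j [ 0.49  0.4   1.33 -0.    1.42  0.49]
```

View pics/hole_side.png

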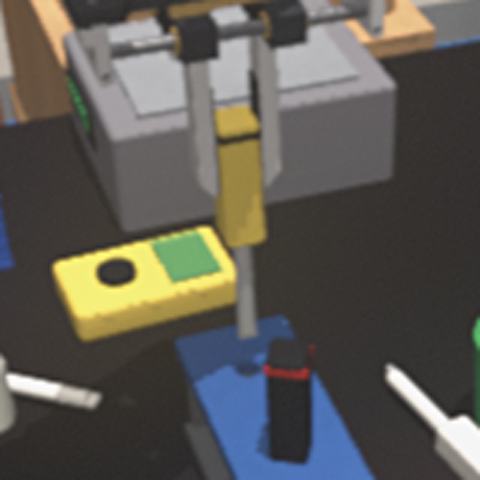

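The driver hangs at (247,335), right above its hole at (248,368). Two white look-alikes now lie on the table, at (50,390) and (430,400). They aren't judged items, but I'll check the bystanders afterwards. Inserting now.

Call:
apply_moves:
  steps:
    - [0.0012,-0.0005,0.01,0,0,0,0]
    - [0,0,0.01,0,0,0,0]
    - [0,0,0.01,0,0,0,0]
    - [0,0,0.01,0,0,0,0]
    - [0,0,0.01,0,0,0,0]
    - [0,0,0,0,0,0,0]

```text
time: 30.4
ee_pos: [0.511, 0.3164, 0.1828]
ee_rot: [-2.222, -2.22, 0.002]
contact_force: [0.3, 0.2, -1.1]
width: 0.276
```

```bash
python3 -c "from h import *;st()"
```

```text
t 30.4 pos [0.511  0.3164 0.1828] yaw -0.001 z [-0.001 -0.001 -1.   ] F [ 0.3  0.2 -1.1] M [-0.06  0.08  0.05] w 0.276 j [ 0.49  0.43  1.39 -0.    1.32  0.49]
```

Call:
apply_moves:
  steps:
    - [0,0,0.015,0,0,0,0]
    - [0,0,0.015,0,0,0,0]
    - [0,0,0.015,0,0,0,0]
    - [0,0,0.006,0,0,0,0]
    - [0,0,0.003,0,0,0,0]
    - [0,0,0,0,0,0,0]
    - [0,0,0,0,0,0,0]

```text
time: 31.28
ee_pos: [0.5114, 0.3167, 0.1302]
ee_rot: [2.222, 2.22, 0.001]
contact_force: [0.4, 0.3, -1.1]
width: 0.277
```

```bash
python3 -c "from h import *;st()"
```

```text
t 31.27 pos [0.5114 0.3167 0.1302] yaw -0.001 z [ 0.001  0.    -1.   ] F [ 0.4  0.3 -1.1] M [-0.05  0.08  0.03] w 0.277 j [0.49 0.48 1.45 0.   1.21 0.49]
```

Call:
apply_moves:
  steps:
    - [0,0,0.001,0,0,0,0]
    - [0,0,0.001,0,0,0,0]
    - [0,0,0,0,0,0,0.35]
    - [0,0,0,0,0,0,0.5]
    - [0,0,0,0,0,0,0.65]
    - [0,0,0,0,0,0,0.65]
    - [0,0,0,0,0,0,0.65]

```text
time: 32.15
ee_pos: [0.5112, 0.3166, 0.1278]
ee_rot: [-2.223, -2.22, -0.0]
contact_force: [0.4, -0.1, -0.3]
width: 0.648
```

Call:
apply_moves:
  steps:
    - [0,0,-0.02,0,0,0,0.65]
    - [0,0,-0.03,0,0,0,0.65]
    - [0,0,-0.04,0,0,0,0.65]
    - [0,0,-0.04,0,0,0,0.65]
    - [0,0,-0.04,0,0,0,0.65]
    - [0.03,-0.06,0,0,0,0,0.65]
    - [0.03,-0.06,0,0,0,0,0.65]
    - [0.03,-0.06,0,0,0,0,0.65]

```text
time: 33.15
ee_pos: [0.3418, 0.401, 0.2978]
ee_rot: [-2.223, -2.22, -0.0]
contact_force: [-0.5, 1.9, 0.4]
width: 0.648
```

Call:
apply_moves:
  steps:
    - [0.03,-0.06,0,0,0,0,0.65]
    - [0.03,-0.05,0,0,0,0,0.65]
    - [0.03,-0.03,0,0,0,0,0.65]
    - [0,0,0,0,0,0,0.65]
    - [0,0,0,0,0,0,0.65]

```text
time: 33.78
ee_pos: [0.2082, 0.4883, 0.2977]
ee_rot: [2.222, 2.22, -0.0]
contact_force: [0.9, -0.9, -0.2]
width: 0.646
```

Run:
```python
from h import *
st(); c=cam('top'); X=cloud(c); H,S,V=cv2.split(cv2.cvtColor(c['pixels'],cv2.COLOR_BGR2HSV)); z=X[...,2]
b=cam('side')
for n,q in(('top',c),('side',b)):
    X=cloud(q); H,S,V=cv2.split(cv2.cvtColor(q['pixels'],cv2.COLOR_BGR2HSV)); m=(H>18)&(H<35)&(S>140)&(np.hypot(X[...,0]-.512,X[...,1]-.315)<.04)&(X[...,2]>.08); P=X[m]; print(n,P.min(0).round(4),P.max(0).round(4),np.median(P[P[:,2]>P[:,2].max()-.006],0).round(4))
    o=cv2.imread(f'pics/{n}0.png'); d=cv2.absdiff(o,q['pixels']).max(2)>50
    nl,l,s,ce=cv2.connectedComponentsWithStats(cv2.morphologyEx(d.astype(np.uint8),cv2.MORPH_OPEN,np.ones((3,3))))
    print(n,[(s[i].tolist()) for i in range(1,nl) if s[i,4]>15])
cv2.imwrite('pics/final.png',np.hstack([c['pixels'][130:400,80:420],b['pixels'][130:400,120:460]]))
```

```text
t 33.77 pos [0.2082 0.4883 0.2977] yaw -0.001 z [ 0. -0. -1.] F [ 0.9 -0.9 -0.2] M [-0.07  0.03 -0.02] w 0.646 j [ 1.1   0.2   1.43 -0.    1.51  1.1 ]
top [0.4974 0.3012 0.1121] [0.5223 0.3268 0.1783] [0.5098 0.3141 0.1739]
top [[225, 135, 21, 30, 224], [246, 147, 25, 31, 185], [238, 153, 13, 20, 91], [212, 177, 89, 30, 1074], [186, 199, 32, 25, 471], [134, 311, 62, 88, 1566], [219, 315, 21, 21, 301], [245, 318, 87, 43, 1068], [56, 438, 17, 4, 58], [63, 456, 8, 8, 44]]
side [0.4973 0.2994 0.0945] [0.5232 0.3268 0.1784] [0.508  0.3135 0.1745]
side [[0, 0, 121, 85, 2880], [112, 25, 10, 17, 118], [1, 28, 21, 27, 193], [41, 30, 15, 4, 45], [29, 34, 46, 11, 269], [53, 35, 4, 4, 16], [22, 45, 50, 35, 814], [101, 57, 14, 41, 218], [77, 79, 6, 6, 30], [24, 81, 44, 17, 626], [82, 85, 9, 9, 58], [72, 92, 8, 14, 78], [84, 95, 17, 31, 217], [26, 99, 58, 53, 951], [314, 154, 15, 11, 133], [223, 160, 24, 39, 581], [314, 166, 14, 52, 500], [167, 199, 23, 18, 297], [205, 201, 44, 27, 513], [332, 208, 49, 51, 731], [243, 230, 6, 19, 63], [226, 250, 23, 57, 620], [225, 308, 14, 10, 126], [14, 342, 7, 4, 24]]
```

View pics/final.png

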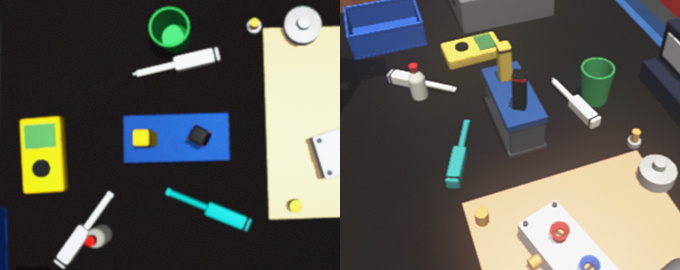

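```bash
python3 -c "
from h import *
st(); print(workorder.job_done())"
```

```text
t 33.88 pos [0.2087 0.4881 0.2978] yaw -0.002 z [ 0. -0. -1.] F [ 0.4  0.6 -0.8] M [-0.08  0.04  0.05] w 0.652 j [ 1.1   0.2   1.43 -0.    1.51  1.1 ]
the job is handed in; nothing more can be done
None
```

The red valve is turned closed by my measurements, and the yellow screwdriver is back upright in its stand hole with the gripper clear. The job was handed in at about 34 s; no verdict was reported.

- **Turning the valve:** The first turn was too close to call: about 1.24 rad by eye and 1.375 rad by image blobs, against the 1.25 rad needed. I re-entered the slot and turned further, and the slot then read about 1.5 rad from its start direction. That figure is by eye from the pictures, because the joint angle cannot be read. The highest force at any reading was about 6 N at the wrist, well under 30 N.
- **Screwdriver:** Its handle top is at 0.1745 m, the same as before I took it. Its axis is within about 2 mm of the hole centre.
- **Blue valve:** The driver never touched it, but I did not measure its angle afterwards.
- **Disagreements:** The three standing look-alikes (two white, one turquoise) have fallen over. The gripper stayed well above them, so I think they tipped on their own, but I did not see it happen. The cup seems shifted by about 5 mm and the dropper by about 2 mm at most, judged by eye in the last picture and under the 25 mm limit. The other bystanders in that picture look unmoved.

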